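# Slide the sensor carrier to its mark and run the reflector to its stop

## Task

Set up the distance test: slide the carrier that holds the distance sensor along the table, without lifting it, from the orange mark until it sits squarely inside the green mark. Also push the stiff reflector carriage to the left along its rail as far as it goes, against the stop hidden inside. Leave the sensor standing in its seat and the other things on the table where they are.

Things in the scene. Friction and masses are not known exactly. Their poses are not given: they have to be found in the camera images.
- carrier: loose aluminium plate, 100 (x) x 80 (y) x 10 mm, about 0.45 kg, lying flat on the table; origin at the centre of its underside. An upright black grip bar, 34 (x) x 14 (y) mm, stands at x = -28 mm and reaches from the plate to 58 mm above the table. In front of it, centred at x = +24 mm, is a seat: a rim 4 mm high with an inner opening of about 42 x 42 mm
- grip_bar (a point): middle of the carrier's grip bar, 45 mm above the carrier's underside; its axes are the carrier's (the bar is 14 mm thick along y, 34 mm long along x)
- seat (a point): centre of the seat's floor on the carrier, 10 mm above its underside
- sensor: distance sensor module with two round silver eyes, 35 x 40 x 33 mm, standing loose in the carrier's seat, eyes away from the grip bar; origin at the centre of its underside, z up
- mark_green: the goal: flat green rectangular outline stuck on the table, long side along its x; outer 122 x 102 mm, the line 7 mm wide, inner opening 108 (x) x 88 (y) mm, with a small green cross in the middle; origin at its centre. It is printed: things slide freely over it
- mark_orange: the same outline in orange; the carrier starts on it
- mark_blue: the same outline in blue; not used now. The three marks lie side by side in any order
- rail: fixed rail 50 (x) x 270 (y) mm behind the marks, 44 mm high at its black end blocks; origin under its centre, the carriage runs along its y axis, +y being to the robot's left
- carriage (a joint): position of the blue carriage on its rail in m, growing towards the rail's +y (left); the hidden stop is at 0.14. It is stiff: it takes about 6 N to start and keep it moving, and it stays where it is left. The carriage's block is 40 (x) x 56 (y) mm, its top 42 mm above the table. A white reflector plate, 4 mm thick and 110 mm wide, stands on the far side of it, its near face 30 mm behind the middle of the post, its top 86 mm above the table
- post (a point): centre of the top of the red push post on the carriage, 77 mm above the table; the post is 16 (rail x) x 14 (rail y) mm and stands 35 mm above the block; it moves with the carriage
- tape_black: roll of black tape, 57 x 54 x 19 mm, a bystander; origin at the centre of its underside
- screwdriver_red: red-handled screwdriver, 155 mm long, 17 mm high, a bystander
- cutters: red-handled cutters, 112 mm long, 12 mm high, a bystander
- card_box: white card box, 100 x 126 x 66 mm, a bystander near the table's front edge
Mind the look-alikes: they are no part of the job. Of the things that look like the sensor, the largest one is meant.

How it is judged:
By the outcome, as a careful person would: the job done as asked, in the order asked, and still so for the second after the job is handed in, with the robot touching nothing.
It also fails if it takes over 54 s, if anything falls off the work surface, if the arm or the gripper's body presses on something with over 40 N, if the wrist force passes 120 N, or if a joint passes its speed limit or range.

## Robot

A 7-joint arm with a two-finger parallel gripper is mounted at the origin on a cart in front of the work surface, level with it; the furniture and walls round the work are solid. World frame = base frame: x ahead of the robot, y to its left, z up, the work surface at z = 0. Lengths are in mm, angles in rad, forces in N, time in s.
With the tool pointing down it reaches from about 425 to 925 mm from the base axis. Payload 6.8 kg.
Tool frame: the origin (TCP) lies at the very end of the fingers, on their centre line; the grasp point (between the pads) lies 19 mm behind it; z points along the fingers, y is the line along which they close (so a half turn about z gives the same grasp; the last joint's range is limited). The gripper opens to 88 mm and grips with 3 to 60 N. Pads are 20 mm wide; open, the fingers measure 115 mm over their backs; the gripper's body (75 mm by 178 mm) begins 61 mm behind the grasp point.
Start: joints at [0.999, 0.477, 0.022, 1.555, -0.011, 1.109, -0.083], TCP at [301.973, -603.705, 222.664] pointing down, gripper open.
Joint ranges: [-2.96, 2.96], [-0.34, 2.1], [-1.41, 1.46], [0.24, 2.44], [-1.37, 4.51], [0.17, 1.92], [-2.96, 2.96]. Speed limits (rad/s): [2.39, 2.39, 3.14, 3.14, 3.14, 3.14, 3.14].

## Interface

Orientations are given as a 3x3 rotation matrix whose columns are the frame's x, y, z axes.
In Python, from rig import env gives the robot as it stands.
- The arm moves only by the shell command python3 -m creep 'ROWS' [FORCE]. ROWS is text: rows parted by semicolons, each of 7 numbers parted by spaces: the shift along the tool's x, y, z in mm, then the turn, a rotation vector about the tool's x, y, z in rad, then the opening, from 0 (shut) to 1 (fully open). A call has 1 to 8 rows; each row shifts and turns the commanded pose from where the row before left it, along the tool's axes as they then stand; what a row does not reach is not made up. A row lasts 1/10 s, in which the tool goes at most 50 mm and 8.59 degrees, less where a joint would pass 70% of its speed; a pose out of reach is approached as far as the arm can. A call is refused whole if a number of a shift passes 50 or a number of a turn 0.15, either way. A call with a gripper value outside its range is refused whole. The fingers move at their own pace and stop on an object; FORCE is the grip in N (left out, the last holds). Time passes only in rows, so rows that do not move let the fingers close. It gives the time, the measured TCP pose, the force, the opening and the grip force at its end, in the units of the state.
- env.get_obs(): the state, without advancing time (a new reading comes with each control period).
- env.get_image(name): name is "scene" or "top" or "wrist"; returns a dict with "color" (420x560x3 uint8, blue, green, red), "intrinsics" (3x3 intrinsics, pixels), "R" (3x3) and "t" (3): a world point X has camera coordinates R X + t. Camera axes: x right, y down, z forward; pixel columns grow to the right and rows downward; lengths in mm; the calibration is good to about 2 mm. A picture is of the moment at which its call begins. There is no depth.
- env.close_job(): hands the job in; it is judged then, once.
Trained networks look in a picture, given as the dict that the camera call returned (one of the last four; its "shot" number tells which), for a name from the list of things; names that differ only in an ending like _2 or _b are one class to them, and where a whole thing is asked for, a point or a joint stands for the part that bears it (a point fixed in the world has none). Each returns a list of dicts, best first, with "confidence" (0 to 1); they miss things now and then, are a little off and sometimes report something else, mostly with a low value. They report only what shows in the picture. A call takes as long as a camera call. They do not tell look-alikes from the thing itself.
- env.boxes_of(picture, label): "position" ([x, y, z] in mm, in world coordinates, good to about 4 mm: the middle of the surface that is visible of it).
The state is a dict: "clock": time; "joint_pos": joint angles; "joint_vel": joint speeds; "joint_torque": joint torques, N m; "tcp_pos": TCP position; "tool_rot": TCP orientation; "contact_force": force on the tool from outside, world axes, zero at the start; "torque": the same for the moment, N m; "grip_width": opening from 0.0 (shut) to 1.0 (fully open); "finger_force": force on a finger pad.
Only numpy, scipy, OpenCV 4.12 (cv2) and the standard library are available. Lean on these libraries where they do the work, as an engineer would, in place of code of your own. Each camera call takes 0.05 s, during which the arm holds its last target. There are 200 camera calls.

## Working session

There is one attempt and no reset: what is moved stays moved. The work goes in short steps, Python scripts to look and compute and a shell command to move; the robot and the scene stay as the last step left them, time stands still between calls to the robot, and variables do not carry over. Pictures are saved under pics/ and viewed, at most 10 in all, crops included, and the job is handed in when it is done.

```bash
mkdir -p pics; ls
python3 - <<'E'
from rig import env
import cv2
o=env.get_obs();print(o['clock'],o['tcp_pos'],o['tool_rot'],o['grip_width'])
for n in("scene","top"):
    p=env.get_image(n);cv2.imwrite(f"pics/{n}0.png",p["color"])
    for l in("carrier","grip_bar","seat","sensor","mark_green","mark_orange","mark_blue","rail","carriage","post","card_box","tape_black","screwdriver_red","cutters"):
        try: print(n,l,[([round(float(v)) for v in d["position"]],round(d["confidence"],2)) for d in env.boxes_of(p,l)])
        except Exception as e: print(l,e)
E
```

```text
pics
0.0 [ 301.66853935 -603.17590727  221.71505195] [[ 8.94341874e-01  4.47383265e-01 -9.08806293e-04]
 [ 4.47384168e-01 -8.94340597e-01  1.51772767e-03]
 [-1.33776401e-04 -1.76395296e-03 -9.99998435e-01]] 0.99885870465679
scene carrier [([444, -52, 11], 0.95), ([451, -86, 1], 0.21)]
scene grip_bar [([448, -51, 8], 0.92), ([679, -24, 50], 0.5)]
scene seat [([446, -50, 12], 0.83)]
scene sensor [([486, -48, 28], 0.82), ([350, -91, 14], 0.56), ([352, 10, 15], 0.54)]
scene mark_green [([471, 99, 5], 0.78)]
scene mark_orange [([646, -3, 33], 0.7), ([451, -85, 1], 0.59)]
scene mark_blue [([512, 261, 2], 0.8)]
scene rail [([645, 0, 33], 0.8), ([515, 260, 3], 0.35)]
scene carriage [([675, -30, 57], 0.72)]
scene post [([676, -28, 50], 0.72)]
scene card_box [([306, 146, 48], 0.55)]
scene tape_black []
scene screwdriver_red []
scene cutters [([732, -136, 16], 0.92), ([679, -31, 56], 0.57)]
top carrier [([464, -41, 15], 0.56)]
top grip_bar [([462, -39, 12], 0.92)]
top seat [([467, -40, 13], 0.94)]
top sensor [([501, -36, 34], 0.71), ([358, 13, 16], 0.6), ([354, -90, 16], 0.5)]
top mark_green [([475, 104, 1], 0.95), ([740, -144, 6], 0.27)]
top mark_orange [([471, -68, -4], 0.59), ([467, -41, 7], 0.5)]
top mark_blue [([512, 261, 4], 0.8)]
top rail [([495, -170, 16], 0.72), ([655, 18, 33], 0.61)]
top carriage [([671, -21, 46], 0.58)]
top post [([673, -22, 41], 0.86)]
top card_box [([326, 169, 59], 0.73), ([614, -228, 15], 0.4)]
top tape_black [([618, -229, 18], 0.58)]
top screwdriver_red [([494, -168, 14], 0.76), ([476, 97, -2], 0.46)]
top cutters [([743, -145, 8], 0.49)]
```

View pics/top0.png

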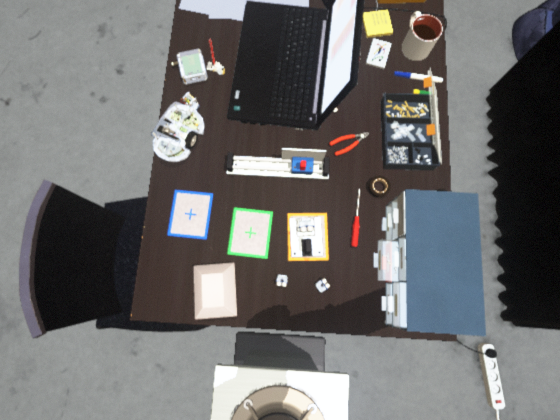

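View pics/scene0.png

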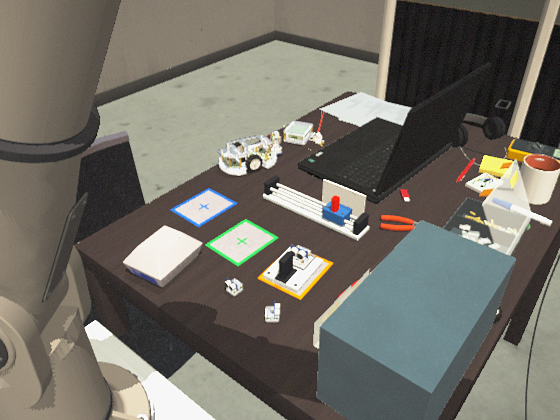

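The top view shows blue (190,214), green (250,233) and orange with the carrier (308,237). It also shows the rail at (277,163), with the red post at (303,163), and a tall cabinet on the right between the arm and the work. Next I measure the cabinet and the marks.

```bash
cat > h.py <<'E'
from rig import env
import cv2, numpy as np
def ground(p,uv,z=0):
    uv=np.atleast_2d(np.float64(uv)); K,R,t=p["intrinsics"],np.array(p["R"]),np.array(p["t"]).ravel()
    d=np.c_[uv,np.ones(len(uv))]@np.linalg.inv(K).T@R; c=-R.T@t
    return c+d*((z-c[2])/d[:,2])[:,None]
def tri(p,q,a,b):
    P=[np.array(x["intrinsics"])@np.c_[x["R"],np.ravel(x["t"])] for x in(p,q)]
    X=cv2.triangulatePoints(*P,np.float64(a).T,np.float64(b).T); return (X[:3]/X[3]).T
def proj(p,X):
    c=np.atleast_2d(X)@np.array(p["R"]).T+np.ravel(p["t"]); u=c@np.array(p["intrinsics"]).T; return u[:,:2]/u[:,2:]
HUE=dict(green=(45,75),orange=(8,24),blue=(105,125))
def mark(p,col,win=None,smin=120):
    h=cv2.cvtColor(p["color"],cv2.COLOR_BGR2HSV); a,b=HUE[col]
    m=cv2.inRange(h,(a,smin,90),(b,255,255))
    if win: w=np.zeros_like(m);w[win[1]:win[3],win[0]:win[2]]=1;m*=w
    n,l,s,_=cv2.connectedComponentsWithStats(m,connectivity=8)
    i=1+np.argmax(s[1:,2]*s[1:,3]); v,u=np.nonzero(l==i)
    g=ground(p,np.c_[u,v])[:,:2].astype(np.float32); (c,sz,ang)=cv2.minAreaRect(g)
    return np.round(c,1),np.round(sz,1),round(ang,2),len(u)
E
python3 - <<'E'
from h import *
np.set_printoptions(suppress=True,precision=1)
p=env.get_image("top");q=env.get_image("scene")
for c in HUE:
    print(c,"top",mark(p,c,(160,185,335,265)),"scene",mark(q,c,(170,180,335,300)))
print(tri(p,q,[(404,190),(478,194),(486,333),(408,330)],[(425,222),(514,258),(432,387),(320,325)]))
print("post",tri(p,q,[(303,162)],[(335,201)]))
print("grip top",tri(p,q,[(306.5,247)],[(287,262)]))
print("rail ends", ground(p,[(229,162),(326,171)],44),ground(q,[(270,187),(360,224)],44))
print(-np.array(p["R"]).T@np.ravel(p["t"]),-np.array(q["R"]).T@np.ravel(q["t"]))
w=env.get_image("wrist");print("wrist",-np.array(w["R"]).T@np.ravel(w["t"]),w["R"],w["intrinsics"])
E
```

```text
green top (array([475. , 103.2]), array([103.6, 124.2]), 87.1, 366) scene (array([476.7, 104. ]), array([104.3, 124.6]), 87.41, 404)
orange top (array([474.1, -45.4]), array([127. , 105.8]), 3.55, 332) scene (array([476.3, -44. ]), array([126.8, 105.9]), 4.26, 292)
blue top (array([514. , 263.1]), array([105.1, 125.2]), 87.66, 450) scene (array([515.3, 263.7]), array([105.3, 124.7]), 88.14, 291)
[[ 569.6 -248.1  160.4]
 [ 563.7 -401.7  168.7]
 [ 273.9 -401.7  169.9]
 [ 269.5 -245.4  168.3]]
post [[649.6 -19.8  64.3]]
grip top [[444.  -44.6  43.7]]
rail ends [[646.8 167.5  44. ]
 [638.  -82.3  44. ]] [[626.1 149.   44. ]
 [635.  -92.6  44. ]]
[321.9  20.7 992.6] [ -93.2 -482.7  668.8]
wrist [ 368.1 -571.   385.2] [[ 0.4 -0.9  0. ]
 [-0.9 -0.4  0.3]
 [-0.2 -0.1 -1. ]] [[320.4   0.  286.5]
 [  0.  320.4 208.1]
 [  0.    0.    1. ]]
```

```bash
python3 -m creep '20 -22 -35 0 0 0 1;30 -34 0 0 0 0 1;30 -35 0 0 0 0 1;30 -35 0 0 0 0 1;30 -35 0 0 0 0 1;30 -35 0 0 0 0 1;30 -35 0 0 0 0 1;30 -35 0 0 0 0 1'; python3 -m creep '30 -35 0 0 0 0 1;30 -35 0 0 0 0 1;30 -34 10 0 0 0 1;30 -34 20 0 0 0 1;29 -29 20 0 0 0 1;0 0 20 0 0 0.14 1;0 0 0 0 0 0.14 1;0 0 0 0 0 0.115 1'; python3 -m creep '0 0 0 0 0 0 1;0 0 0 0 0 0 1'
python3 - <<'E'
from h import *
np.set_printoptions(suppress=True,precision=3)
o=env.get_obs();print(o['clock'],o['tcp_pos'],o['tool_rot'])
p=env.get_image("wrist");cv2.imwrite("pics/w1.png",p["color"])
for l in("carrier","grip_bar","sensor","mark_green"): print(l,[(d["position"],d["confidence"]) for d in env.boxes_of(p,l)])
E
```

```text
clock: 2.45
tcp_pos: [388.9, -261.1, 258.0]
tool_rot: [[0.894, 0.447, 0.001], [0.447, -0.894, -0.001], [0.0, 0.001, -1.0]]
contact_force: [1.4, -0.0, -0.4]
grip_width: 0.999
finger_force: 0.0
clock: 3.25
tcp_pos: [446.9, -46.5, 187.1]
tool_rot: [[0.998, 0.064, -0.001], [0.064, -0.998, 0.0], [-0.001, -0.0, -1.0]]
contact_force: [-0.0, -0.4, 0.8]
grip_width: 0.995
finger_force: 0.0
clock: 3.45
tcp_pos: [447.4, -46.9, 187.9]
tool_rot: [[0.997, 0.072, 0.001], [0.072, -0.997, -0.0], [0.0, 0.0, -1.0]]
contact_force: [-0.6, 0.7, -0.5]
grip_width: 1.004
finger_force: 0.0
3.45 [447.401 -46.903 187.871] [[ 0.997  0.072  0.001]
 [ 0.072 -0.997 -0.   ]
 [ 0.     0.    -1.   ]]
carrier [([459.2, -44.2, 11.9], 0.77)]
grip_bar [([467.4, -43.2, 7.8], 0.88)]
sensor [([498.5, -41.4, 25.5], 0.77), ([352.1, -87.9, 15.8], 0.71), ([356.8, 11.4, 16.1], 0.62)]
mark_green [([472.0, 101.4, 1.6], 0.89)]
```

View pics/w1.png

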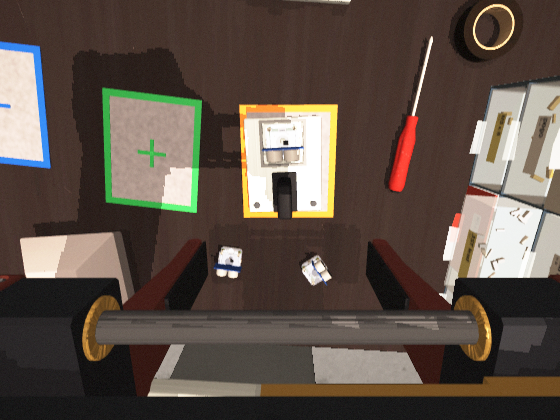

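The wrist view shows the carrier inside orange at about (288,160), the grip bar at (285,195) and green at (152,152). I will zoom in for exact corners.

Run:
```python
from h import *
p=env.get_image("wrist")
for c in("green","orange"): print(c,mark(p,c,(90,80,350,225)))
cv2.imwrite("pics/w2.png",cv2.resize(p["color"][95:225,230:350],None,fx=4.5,fy=4.5,interpolation=cv2.INTER_CUBIC))
```

```text
green (array([474.7, 101.2]), array([102.8, 123.5]), 87.19, 2592)
orange (array([498. , -45.5]), array([ 75.7, 103.1]), 4.01, 602)
```

View pics/w2.png

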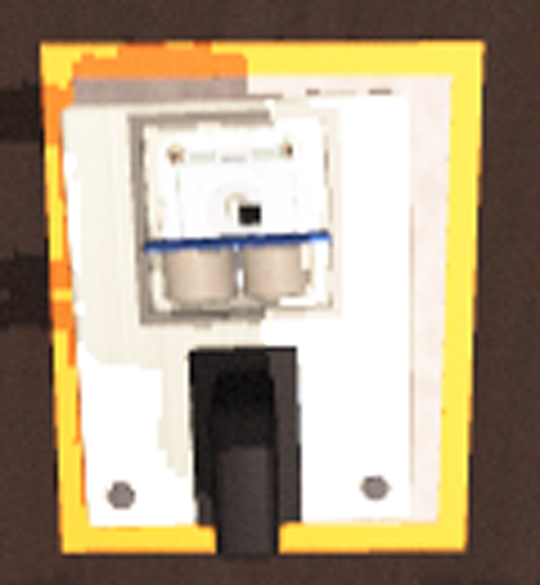

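Run:
```python
from h import *
np.set_printoptions(suppress=True,precision=1)
p=env.get_image("wrist")
z=lambda a:np.array([230,95])+np.array(a)/4.5-0.4
c=ground(p,z([(62,105),(411,95),(412,520),(90,525)]),10);print(c, cv2.minAreaRect(c[:,:2].astype(np.float32)),c.mean(0))
hh=ground(p,z([(120,494),(376,488)]),10);print("holes",hh)
print("bar foot", ground(p,z([(188,350),(298,348)]),10), ground(p,z([(218,445),(276,445),(218,555),(276,555)]),58))
print("orange",ground(p,z([(40,42),(485,42),(466,552),(62,552)]),0))
```

```text
[[518.6   1.5  10. ]
 [526.3 -77.4  10. ]
 [426.5 -87.5  10. ]
 [419.7  -8.7  10. ]] ((472.57452392578125, -42.98274230957031), (100.6369857788086, 79.2809829711914), 5.791516304016113) [472.8 -43.   10. ]
holes [[428.1 -15.7  10. ]
 [434.  -77.9  10. ]]
bar foot [[464.7 -30.2  10. ]
 [467.  -56.3  10. ]] [[453.2 -39.3  58. ]
 [454.  -51.3  58. ]
 [429.3 -40.8  58. ]
 [430.1 -53.1  58. ]]
orange [[ 532.2    8.4    0. ]
 [ 539.4  -94.3    0. ]
 [ 416.3 -103.4    0. ]
 [ 409.1   -0.9    0. ]]
```

```bash
python3 -m creep '-3 -1.4 40 0 0 -0.026 1;0 0 40 0 0 0 1;0 0 40 0 0 0 1;0 0 25 0 0 0 1;0 0 14 0 0 0 1;0 0 3 0 0 0 0.6;0 0 0 0 0 0 0.3;0 0 0 0 0 0 0.1' 25; python3 -m creep '0 0 0 0 0 0 0;0 0 0 0 0 0 0;0 0 0 0 0 0 0;0 0 0 0 0 0 0' 25
```

```text
clock: 4.6
tcp_pos: [444.9, -45.7, 26.5]
tool_rot: [[0.996, 0.095, 0.002], [0.095, -0.996, -0.0], [0.002, 0.0, -1.0]]
contact_force: [0.2, 0.3, 0.3]
grip_width: 0.767
finger_force: 0.0
clock: 5.0
tcp_pos: [444.3, -45.8, 25.9]
tool_rot: [[0.996, 0.095, 0.001], [0.095, -0.996, -0.0], [0.001, 0.0, -1.0]]
contact_force: [-1.4, -0.1, 0.3]
grip_width: 0.402
finger_force: 0.0
```

```bash
python3 -m creep '0 0 0 0 0 0 0;0 0 0 0 0 0 0;0 0 0 0 0 0 0;0 0 0 0 0 0 0;0 0 0 0 0 0 0;0 0 0 0 0 0 0' 25
python3 - <<'E'
from h import *
p=env.get_image("wrist"); cv2.imwrite("pics/w3.png",p["color"]); print(mark(p,"green"))
E
```

```text
clock: 5.6
tcp_pos: [444.1, -45.5, 25.6]
tool_rot: [[0.995, 0.095, -0.0], [0.095, -0.995, 0.0], [-0.0, -0.0, -1.0]]
contact_force: [-0.3, 1.3, -0.1]
grip_width: 0.161
finger_force: 25.0
(array([474. ,  90.9]), array([ 81.5, 123.5]), 87.09, 5257)
```

View pics/w3.png

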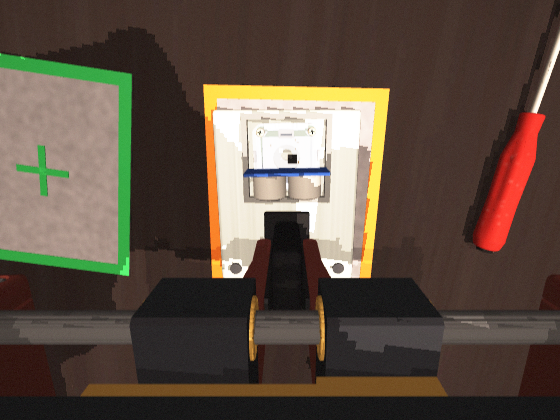

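```bash
python3 -m creep '0.5 -5 0 0 0 0 0;1.1 -10 0 0 0 0 0;1.7 -15 0 0 0 0 0;1.7 -15 0 0 0 0 0;1.7 -15 0 0 0 0 0;1.7 -15 0 0 0 0 0;1.7 -15 0 0 0 0 0;1.7 -15 0 0 0 0 0' 30; python3 -m creep '1.7 -15 0 0 0 0 0;1.7 -15 0 0 0 0 0;1.2 -9 0 0 0 0.02 0;0.4 -4 0 0 0 0.031 0;0 0 0 0 0 0.031 0;0 0 0 0 0 0.031 0;0 0 0 0 0 0.031 0;0 0 0 0 0 0 0'
python3 - <<'E'
from h import *
p=env.get_image("wrist"); cv2.imwrite("pics/w4.png",cv2.resize(p["color"][60:300,170:410],None,fx=2.5,fy=2.5,interpolation=cv2.INTER_CUBIC)); print(mark(p,"green"))
E
```

```text
clock: 6.45
tcp_pos: [445.8, 60.4, 25.7]
tool_rot: [[0.996, 0.094, -0.0], [0.094, -0.996, -0.001], [-0.0, 0.001, -1.0]]
contact_force: [0.3, -3.3, 1.8]
grip_width: 0.156
finger_force: 30.0
clock: 7.25
tcp_pos: [447.0, 103.3, 25.6]
tool_rot: [[0.999, -0.051, 0.0], [-0.051, -0.999, 0.0], [0.0, -0.0, -1.0]]
contact_force: [0.2, 1.4, -1.4]
grip_width: 0.155
finger_force: 30.0
(array([479. , 100.6]), array([103. , 114.2]), 87.13, 4592)
```

View pics/w4.png

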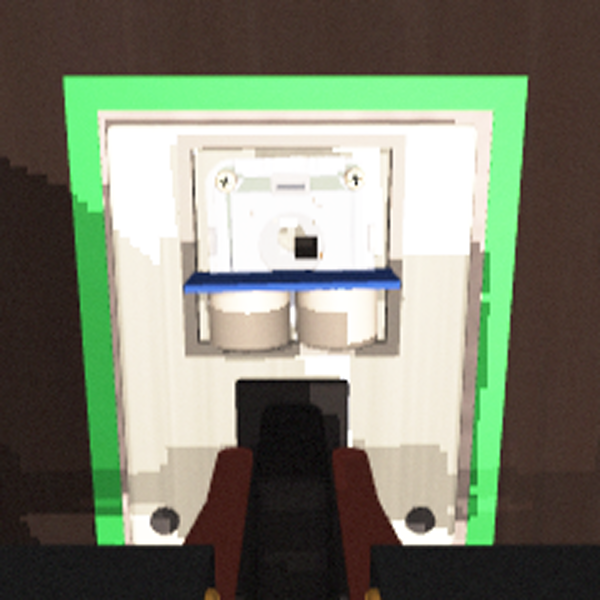

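The sensor is seated and the carrier is inside green: plate front corners at crop (105,125) and (477,125), inner green corners at (98,110) and (492,110). I will compute the gaps.

Run:
```python
from h import *
np.set_printoptions(suppress=True,precision=1)
p=env.get_image("wrist")
z=lambda a:np.array([170,60])+np.array(a)/2.5-0.4
a=ground(p,z([(105,125),(477,125)]),10);b=ground(p,z([(98,110),(492,110)]),0);o=ground(p,z([(63,76),(527,76)]),0)
for n,v in(("plate front",a),("inner",b),("outer",o)): print(n,v,v.mean(0),np.degrees(np.arctan2(v[0,0]-v[1,0],v[0,1]-v[1,1])))
print("holes",ground(p,z([(164,520),(420,520)]),10).mean(0))
print("green left/right outer at low", ground(p,z([(98,540),(496,540)]),0))
t=env.get_image("top");print(mark(t,"green",(160,185,335,265)))
w=env.get_obs()["tcp_pos"];print(w)
```

```text
plate front [[527.4 138.7  10. ]
 [523.5  59.7  10. ]] [525.5  99.2  10. ] 2.8149673884559014
inner [[531.1 142.2   0. ]
 [526.7  54.1   0. ]] [528.9  98.1   0. ] 2.8146477267131744
outer [[538.6 149.1   0. ]
 [533.5  46.5   0. ]] [536.1  97.8   0. ] 2.8139343730425117
holes [433.5 103.5  10. ]
green left/right outer at low [[425.4 154.3   0. ]
 [420.4  51.2   0. ]]
(array([523.3,  58.4]), array([21.3, 18.3]), 3.55, 28)
[447.  103.2  25.7]
```

```bash
python3 -m creep '-0.5 1.2 0 0 0 0 0;0 0 0 0 0 0 0;0 0 0 0 0 0 0;0 0 0 0 0 0 0.2;0 0 0 0 0 0 0.35;0 0 0 0 0 0 0.5;0 0 0 0 0 0 0.5;0 0 0 0 0 0 0.5';python3 -m creep '0 0 -10 0 0 0 0.5;0 0 -35 0 0 0 0.5;0 0 -45 0 0 0 0.5;0 0 -45 0 0 0 0.5;0 0 -30 0 0 0 0.5;0 0 0 0 0 0 0.3;0 0 0 0 0 0 0'
python3 - <<'E'
from h import *
p=env.get_image("wrist"); cv2.imwrite("pics/w5.png",cv2.resize(p["color"],None,fx=1.4,fy=1.4,interpolation=cv2.INTER_CUBIC)); print(mark(p,"green"))
for l in("post","carriage","rail","sensor"): print(l,[(np.round(d["position"]),d["confidence"]) for d in env.boxes_of(p,l)])
E
```

```text
clock: 8.2
tcp_pos: [446.3, 101.9, 25.6]
tool_rot: [[0.999, -0.049, -0.0], [-0.049, -0.999, -0.0], [-0.0, 0.0, -1.0]]
contact_force: [-0.9, 0.0, 0.2]
grip_width: 0.492
finger_force: 0.0
clock: 8.9
tcp_pos: [446.6, 102.0, 191.6]
tool_rot: [[0.999, -0.049, 0.002], [-0.049, -0.999, 0.0], [0.002, -0.0, -1.0]]
contact_force: [1.1, -0.9, -0.1]
grip_width: 0.357
finger_force: 0.0
(array([475.1, 100.8]), array([102.7, 123.1]), 87.04, 1435)
post []
carriage []
rail [(array([629., 137.,   9.]), 0.96)]
sensor [(array([500.,  99.,  27.]), 0.92), (array([356.,  16.,  14.]), 0.88), (array([356., -88.,  16.]), 0.85), (array([ 492., -168.,   13.]), 0.2)]
```

View pics/w5.png

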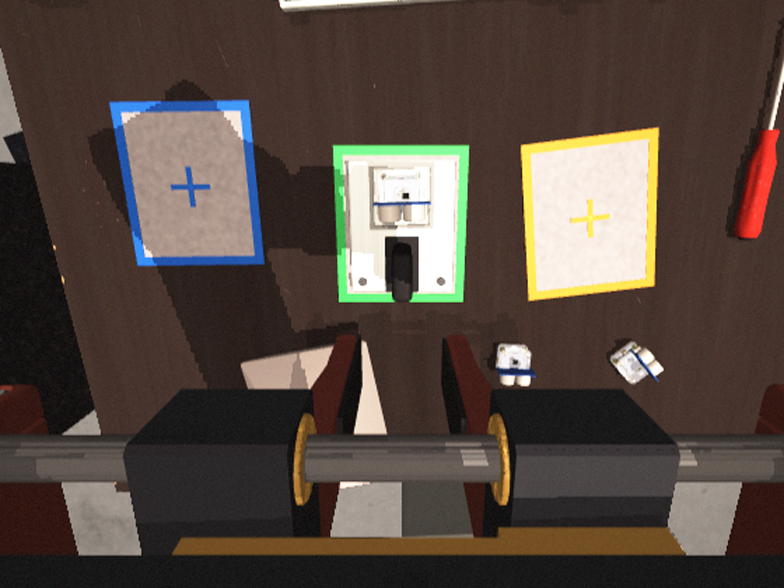

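Carrier and sensor sit centred in green at (400,222), and the rest is undisturbed. Now the carriage.

```bash
python3 -m creep '27 28 0 0 0 0 0;27 28 0 0 0 0 0;27 28 0 0 0 0 0;27 28 0 0 0 0 0;27 28 0 0 0 0 0;27 29 0 0 0 -0.014 0;0 0 0 0 0 0 0;0 0 0 0 0 0 0'
python3 - <<'E'
from h import *
p=env.get_image("wrist"); cv2.imwrite("pics/w6.png",cv2.resize(p["color"],None,fx=1.4,fy=1.4,interpolation=cv2.INTER_CUBIC))
print(env.get_obs()["tcp_pos"])
for l in("post","carriage","rail"): print(l,[(np.round(d["position"]),d["confidence"]) for d in env.boxes_of(p,l)])
E
```

```text
clock: 9.95
tcp_pos: [599.4, -75.1, 189.2]
tool_rot: [[0.999, -0.037, -0.003], [-0.037, -0.999, 0.0], [-0.003, -0.0, -1.0]]
contact_force: [-1.0, 0.8, 0.3]
grip_width: 0.009
finger_force: 0.0
[599.05290702 -73.87130098 189.53301107]
post [(array([662., -24.,  43.]), 0.77)]
carriage [(array([661., -26.,  44.]), 0.97)]
rail [(array([655.,  46.,  26.]), 0.89), (array([379., 161.,  31.]), 0.22)]
```

View pics/w6.png

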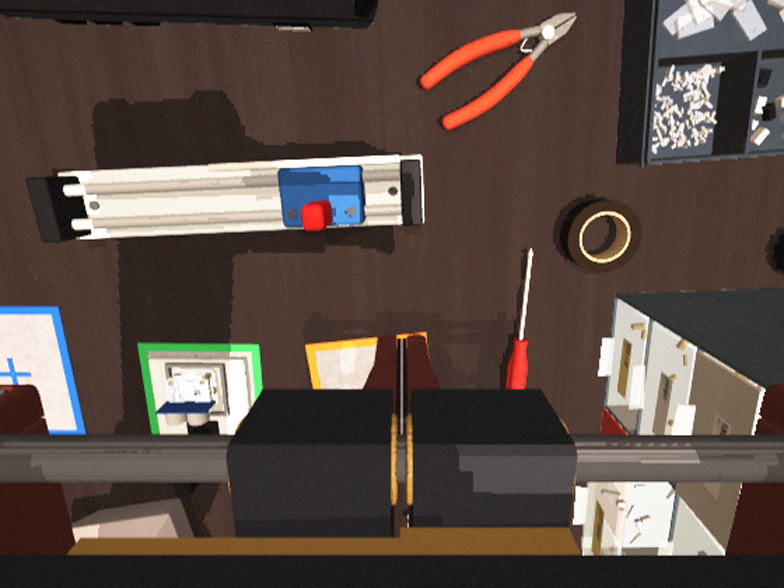

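Run:
```python
from h import *
np.set_printoptions(suppress=True,precision=1)
p=env.get_image("wrist")
h=cv2.cvtColor(p["color"],cv2.COLOR_BGR2HSV);m=(cv2.inRange(h,(0,170,90),(5,255,255))|cv2.inRange(h,(174,170,90),(180,255,255)));m[:135]=0;m[170:]=0;m[:,:205]=0;m[:,245:]=0
v,u=np.nonzero(m);print(u.min(),u.max(),v.min(),v.max(),ground(p,[(np.median(u),np.median(v))],77))
print("post corners",ground(p,np.array([(303,203),(327,202),(330,228),(304,231)])/1.4,77))
print("block",ground(p,np.array([(279,170),(363,166),(364,226),(282,226)])/1.4,42))
print("endblocks",ground(p,np.array([(28,178),(60,176),(82,240),(45,242),(402,157),(423,155),(424,222),(402,224)])/1.4,44))
```

```text
218 239 143 164 [[646.3 -25.2  77. ]]
post corners [[653.3 -16.   77. ]
 [653.5 -30.5  77. ]
 [637.7 -31.2  77. ]
 [636.4 -15.   77. ]]
block [[673.    5.7  42. ]
 [673.8 -50.6  42. ]
 [633.8 -49.1  42. ]
 [635.7   7.6  42. ]]
endblocks [[673.4 173.3  44. ]
 [673.9 151.7  44. ]
 [630.8 146.6  44. ]
 [630.2 172.6  44. ]
 [678.6 -76.8  44. ]
 [679.4 -90.7  44. ]
 [635.5 -90.5  44. ]
 [634.6 -75.4  44. ]]
```

```bash
python3 -m creep '45 -10 0 0 0 0 0;0 0 45 0 0 0 0;0 0 45 0 0 0 0;0 0 35 0 0 0 0;0 0 9 0 0 0 0;0 0 0 0 0 0 0;-0.4 -5 0 0 0 0 0;-0.4 -5 0 0 0 0 0'; python3 -m creep '-0.3 -6 0 0 0 0 0;-0.3 -6 0 0 0 0 0;-0.3 -6 0 0 0 0 0;-0.3 -6 0 0 0 0 0;-0.3 -6 0 0 0 0 0;-0.3 -6 0 0 0 0 0'
```

```text
clock: 11.0
tcp_pos: [646.4, -55.9, 59.2]
tool_rot: [[0.999, -0.035, 0.004], [-0.035, -0.999, 0.0], [0.004, -0.0, -1.0]]
contact_force: [-0.8, 0.1, -0.3]
grip_width: 0.006
finger_force: 0.0
clock: 11.6
tcp_pos: [644.7, -23.0, 57.4]
tool_rot: [[0.999, -0.037, 0.001], [-0.037, -0.999, -0.003], [0.001, 0.003, -1.0]]
contact_force: [-1.0, -6.5, 4.0]
grip_width: 0.005
finger_force: 3.3
```

```bash
python3 -m creep '-0.5 -10 0 0 0 0 0;-0.5 -10 0 0 0 0 0;-0.5 -10 0 0 0 0 0;-0.5 -10 0 0 0 0 0;-0.5 -10 0 0 0 0 0;-0.5 -10 0 0 0 0 0'; python3 -m creep '-0.4 -6 0 0 0 0 0;-0.4 -6 0 0 0 0 0;-0.4 -6 0 0 0 0 0'
```

```text
clock: 12.2
tcp_pos: [644.1, 37.0, 57.4]
tool_rot: [[0.999, -0.038, 0.001], [-0.038, -0.999, -0.003], [0.001, 0.003, -1.0]]
contact_force: [0.5, -7.4, 4.6]
grip_width: 0.001
finger_force: 3.4
clock: 12.5
tcp_pos: [643.9, 55.2, 57.4]
tool_rot: [[0.999, -0.037, 0.002], [-0.037, -0.999, -0.003], [0.002, 0.003, -1.0]]
contact_force: [1.5, -7.6, 2.5]
grip_width: 0.003
finger_force: 3.2
```

```bash
python3 -m creep '-0.1 -4 0 0 0 0 0;-0.1 -4 0 0 0 0 0;-0.1 -4 0 0 0 0 0;-0.1 -3 0 0 0 0 0' | sed -n '2p;4p' ; python3 -m creep '-0.1 -3 0 0 0 0 0;-0.1 -3 0 0 0 0 0;-0.1 -3 0 0 0 0 0'| sed -n '2p;4p'
```

```text
tcp_pos: [643.8, 70.4, 57.4]
contact_force: [1.8, -6.9, 4.8]
tcp_pos: [643.8, 79.1, 57.4]
contact_force: [0.4, -5.9, 4.9]
```

```bash
python3 -m creep '-0.1 -3 0 0 0 0 0;-0.1 -3 0 0 0 0 0'| sed -n '2p;4p'; python3 -m creep '-0.1 -3 0 0 0 0 0'| sed -n '2p;4p'
```

```text
tcp_pos: [643.7, 85.1, 57.4]
contact_force: [0.4, -5.9, 4.9]
tcp_pos: [643.6, 88.2, 57.4]
contact_force: [-0.3, -5.9, 5.2]
```

```bash
for i in 1; do python3 -m creep '-0.1 -2 0 0 0 0 0;-0.1 -2 0 0 0 0 0'| sed -n '2p;4p'; done; python3 -m creep '-0.1 -2 0 0 0 0 0'| sed -n '2p;4p'
```

```text
tcp_pos: [643.6, 92.2, 57.4]
contact_force: [-0.3, -7.1, 4.6]
tcp_pos: [643.6, 94.2, 57.4]
contact_force: [-0.6, -6.1, 5.3]
```

```bash
python3 -m creep '-0.1 -2 0 0 0 0 0'| sed -n '2p;4p'; python3 -m creep '-0.1 -2 0 0 0 0 0'| sed -n '2p;4p'
```

```text
tcp_pos: [643.6, 94.9, 57.4]
contact_force: [0.1, -11.5, 6.3]
tcp_pos: [643.6, 95.0, 57.4]
contact_force: [-0.4, -14.9, 7.7]
```

```bash
python3 -m creep '-0.1 -2 0 0 0 0 0;0 0 0 0 0 0 0'| sed -n '2p;4p'; python3 -m creep '0 8 0 0 0 0 0;0 10 0 0 0 0 0;0 0 -30 0 0 0 0;0 0 -45 0 0 0 0;-40 0 -45 0 0 0 0;-45 0 -10 0 0 0 0;0 0 0 0 0 0 0;0 0 0 0 0 0 0' | sed -n '1,2p;4p'
python3 - <<'E'
from h import *
p=env.get_image("wrist"); cv2.imwrite("pics/w7.png",cv2.resize(p["color"],None,fx=1.4,fy=1.4,interpolation=cv2.INTER_CUBIC))
E
```

```text
tcp_pos: [643.6, 95.0, 57.4]
contact_force: [-0.1, -14.7, 8.5]
clock: 15.0
tcp_pos: [563.3, 88.1, 179.5]
contact_force: [0.3, -0.9, -0.1]
```

View pics/w7.png

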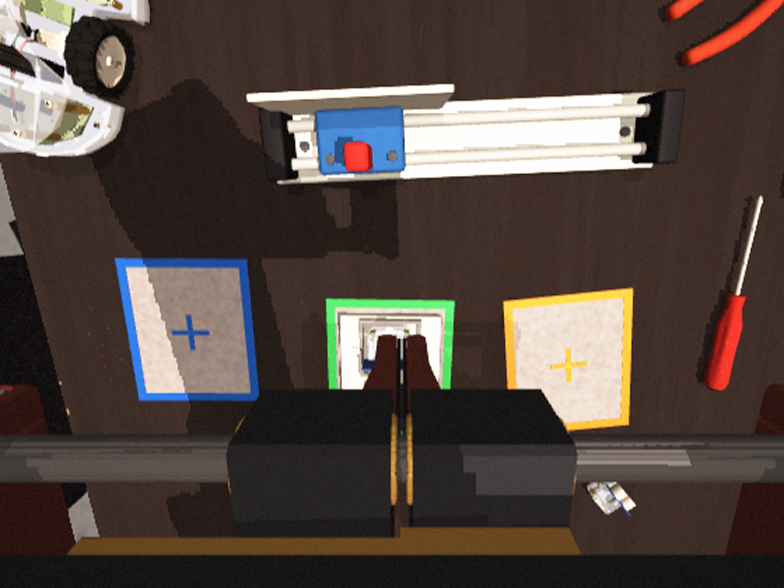

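The carriage stopped at a rising force (6 to 15 N), with its post at (357,157); everything else is in place. A quick check of the travel before handing in.

Run:
```python
from h import *
np.set_printoptions(suppress=True,precision=1)
p=env.get_image("wrist")
print("post corners",ground(p,np.array([(344,143),(368,142),(371,168),(346,171)])/1.4,77).mean(0))
print("block",ground(p,np.array([(317,111),(404,107),(404,172),(318,170)])/1.4,42).mean(0))
t=env.get_image("top")
for l in("sensor","carrier","tape_black","cutters","screwdriver_red"): print(l,[(np.round(d["position"]),d["confidence"]) for d in env.boxes_of(t,l)])
```

```text
post corners [644.4 109.5  77. ]
block [654.6 109.9  42. ]
sensor []
carrier []
tape_black [(array([ 618., -229.,   18.]), 0.84), (array([ 491., -172.,   16.]), 0.36)]
cutters [(array([ 740., -142.,    5.]), 0.83)]
screwdriver_red [(array([ 494., -168.,   16.]), 0.71)]
```

```bash
python3 -c "
from rig import env
print(env.close_job())"
```

```text
the job is handed in; nothing more can be done
None
```

The job is handed in at about 15 s: I slid the carrier, without lifting it, squarely into the green mark with the sensor still seated, then pushed the carriage about 132 mm left until it stalled at about 15 N, which I took as the hidden stop; the pictures show nothing else moved.

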